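# Index the nail-tip stand to the marked station

## Task

Turn the nail-tip stand to the station marked by the little upright peg: draw the spring pin up by its black knob, swing the wheel round until the pin is over the hole next to the peg, and let the pin drop fully home in that hole. Leave the bottles and other things on the table where they are.

Things in the scene. Friction and masses are not known exactly. Their poses are not given: they have to be found in the camera images.
- stand: Fixed flat base of a turning nail-tip display stand. Origin: centre of its underside, on the wheel's axis. Round aluminium foot 310 mm across, 10 mm thick, and on it a dark steel index plate 250 mm across, top 22 mm above the origin, with five brass-rimmed dark holes 105 mm from the axis at -60, -30, 0, +30, +60 degrees from the base's own -x axis, which roughly faces the robot.
- hub (a point): Point on the wheel's vertical axis at the index plate's top, 22 mm above the stand's origin. Around it turns the white wheel, 170 mm across, top at 32 mm above the stand's origin, with eight false nails on stems (tops at 51 mm, 64 mm from the axis) and one arm that reaches out over the holes and carries the pin.
- mid_hole (a point): Mouth of the middle hole (0 degrees), where the pin starts. Each of the five holes is 13 mm wide and 12 mm deep, in a brass bush; neighbours are 30 degrees (54 mm) apart.
- wheel (a joint): Turn of the wheel, rad, anticlockwise from above positive; 0 with the pin in the middle hole (play about 0.015). Holes at -1.047, -0.524, 0, 0.524, 1.047; stops at -1.22 and 1.22. With the pin up it turns with light friction (under 1 N at the knob) and stays where left.
- pin (a joint): Lift of the spring pin, m: 0 fully down in a hole, about 0.010 with its nose on the plate between holes, 0.016 at its top stop. A spring pulls it down, 6 N at 0, 10 N at 0.016; it does not stay up by itself. The wheel is locked until the pin is lifted about 0.010. The 10 mm thick round-nosed pin finds a hole by itself when let go within 3 mm of its centre.
- knob (a point): Middle of the pin's black knob: upright cylinder 24 mm across, 28 mm tall, on the pin's axis 105 mm from the wheel's axis. Pin down: middle 86 mm, top 100 mm, underside 72 mm above the stand's origin. Below it a thin stem, then a steel barrel 18 mm across, top at 60 mm. Nothing else on the stand is above 60 mm. The point rises with the pin and goes round with the wheel.
- peg_top (a point): Top (51 mm above the stand's origin) of the marker peg: slim steel, 9 mm thick with a 14 mm ball on top, 41 mm tall, fixed on the stand's foot 140 mm from the wheel's axis, straight outward of one of the four free holes: the hole to use, on the line from hub to peg. The other three free holes have only a flat steel cap there, 14 mm across, 4 mm high.
- polish_a: Nail-polish bottle, 32 mm wide, 78 mm tall, dark red, white cap; loose bystander, origin at the centre of its underside. Leave alone.
- polish_b: Nail-polish bottle, 32 mm wide, 78 mm tall, plum, white cap; loose bystander, origin at the centre of its underside. Leave alone.
- polish_c: Nail-polish bottle, 32 mm wide, 78 mm tall, salmon, black cap; loose bystander, origin at the centre of its underside. Leave alone.
- gel_jar: Squat white jar with metal lid, 54 mm wide, 38 mm tall; loose bystander, origin at the centre of its underside. Leave alone.
- buffer: Light buffing block 95 x 26 x 26 mm; loose bystander, origin at the centre of its underside. Leave alone.
- file: Dark flat nail file 178 x 26 x 5 mm; loose bystander, origin at the centre of its underside. Leave alone.
- lotion: Black lotion bottle, 48 mm wide, 150 mm tall; loose bystander, origin at the centre of its underside. Leave alone.

How it is judged:
By the outcome, as a careful person would: the job done as asked, in the order asked, and still so for the second after the job is handed in, with the robot touching nothing.
It also fails if it takes over 32 s, if anything falls off the work surface, if the arm or the gripper's body presses on something with over 40 N, if the wrist force passes 120 N, or if a joint passes its speed limit or range.

## Robot

A 6-joint arm with a two-finger parallel gripper is mounted at the origin on the work surface. World frame = base frame: x ahead of the robot, y to its left, z up, the work surface at z = 0. Lengths are in m, angles in rad, forces in N, time in s.
With the tool pointing down it reaches from about 0.25 to 0.725 m from the base axis. Payload 4 kg.
Tool frame: the origin (TCP) lies on the centre line of the jaws, within the pads' length; the fingertips stand 22 mm ahead of it and the grasp point (between the pads) lies 3 mm ahead of it; z points along the fingers, y is the line along which they close (so a half turn about z gives the same grasp; the last joint's range is limited). The gripper opens to 85 mm and grips with 20 to 120 N. Pads are 22 mm wide; open, the fingers measure 114 mm over their backs; the gripper's body (76 mm by 85 mm) begins 54 mm behind the grasp point. The pads swing forward as they close: fully open they stand 13 mm farther back than shut.
Start: joints at [1.347, 0.241, 0.005, 1.335, 0, 1.571], TCP at [0.111, 0.488, 0.22] pointing down, gripper open.
Joint ranges: [-2.72, 2.72], [-1.05, 1.87], [-1.09, 1.28], [-1.99, 2.15], [-1.42, 1.44], [-3.14, 3.14]. Speed limits (rad/s): [2.79, 2.79, 3.14, 3.14, 3.14, 3.14].

## Interface

Orientations are given as a unit quaternion [x, y, z, w].
In Python, from workcell import bot gives the robot as it stands.
- The arm moves only by the shell command python3 -m inch 'ROWS'. ROWS is JSON, one flat list of numbers, 7 for each row, row after row: the shift along the world's x, y, z in mm, then the turn, a rotation vector about the world's x, y, z in rad, then the opening in per cent of the stroke, from 0 (shut) to 100 (fully open). A call has 1 to 8 rows; each row is the pose to reach, as a shift and turn from the pose commanded when the call began; what a row does not reach only later rows make up. A row lasts 1/12 s, in which the tool goes at most 41.7 mm and 7.16 degrees, less where a joint would pass 70% of its speed; a pose out of reach is approached as far as the arm can. A call with a gripper value outside its range is refused whole. The fingers move at their own pace and stop on an object; the grip force is fixed at half the most. Time passes only in rows, so rows that repeat a pose let the fingers close. It gives the time, the measured TCP pose, the force, the opening and the grip force at its end, in the units of the state.
- bot.get_obs(): the state, without advancing time (a new reading comes with each control period).
- bot.camera(name): name is "scene" or "top" or "wrist"; returns the picture (480x640x3 uint8, blue, green, red); there is no depth.
- bot.camera_info(name): a dict with "intrinsics" (3x3 intrinsics, pixels), "camera_from_world" (4x4, takes a point from world to camera coordinates); the wrist camera has in their place "hand_eye" (4x4, takes a point from camera to tool coordinates, whose origin is the TCP and whose axes are the flange's). Camera axes: x right, y down, z forward; pixel columns grow to the right and rows downward; lengths in m; the calibration is good to about 2 mm. A picture is of the moment at which its call begins: read the wrist's pose just before it. camera_info takes no time and is no camera call.
- bot.job_done(): hands the job in; it is judged then, once.
Trained networks look in the newest picture that a camera, given by its name, has taken for a name from the list of things; names that differ only in an ending like _2 or _b are one class to them, and where a whole thing is asked for, a point or a joint stands for the part that bears it (a point fixed in the world has none). Each returns a list of dicts, best first, with "confidence" (0 to 1); they miss things now and then, are a little off and sometimes report something else, mostly with a low value. They report only what shows in the picture. A call takes as long as a camera call.
- bot.silhouettes(camera, target): "mask" (480x640 bool, what is visible of it) and "uv" ([column, row] in pixels, amid what is visible of it).
- bot.spot_point(camera, target): "uv" ([column, row] in pixels: a listed point, or the origin of a listed thing).
The state is a dict: "clock": time; "joint_pos": joint angles; "joint_vel": joint speeds; "tau": joint torques, N m; "eef_pos": TCP position; "tool_rot": TCP orientation; "ft_force": force on the tool from outside, world axes, zero at the start; "ft_torque": the same for the moment, N m; "grip_width": finger opening in m; "grasp_force": force on a finger pad.
Only numpy, scipy, OpenCV 4.12 (cv2) and the standard library are available. Lean on these libraries where they do the work, as an engineer would, in place of code of your own. Each camera call takes 0.05 s, during which the arm holds its last target. There are 200 camera calls.

## Working session

There is one attempt and no reset: what is moved stays moved. The work goes in short steps, Python scripts to look and compute and a shell command to move; the robot and the scene stay as the last step left them, time stands still between calls to the robot, and variables do not carry over. Pictures are saved under pics/ and viewed, at most 10 in all, crops included, and the job is handed in when it is done.

```bash
mkdir -p pics
cat > h.py <<'E'
from workcell import bot
import numpy as np, cv2
def P(cam):
    i=bot.camera_info(cam); return np.array(i["intrinsics"]),np.array(i["camera_from_world"])
def ray(cam,uv):
    K,T=P(cam); d=T[:3,:3].T@np.linalg.inv(K)@[uv[0],uv[1],1]; return -T[:3,:3].T@T[:3,3],d
def tri(rs):
    A=np.zeros((3,3));b=np.zeros(3)
    for c,d in rs:
        d=d/np.linalg.norm(d);M=np.eye(3)-np.outer(d,d);A+=M;b+=M@c
    return np.linalg.solve(A,b)
def atz(r,z):
    c,d=r; return c+d*(z-c[2])/d[2]
E
python3 - <<'E'
from h import *
a=bot.camera("scene");b=bot.camera("top")
cv2.imwrite("pics/s.png",a);cv2.imwrite("pics/t.png",b)
for n,z in [("hub",.022),("mid_hole",.022),("knob",.086),("peg_top",.051)]:
    r={}
    for c in("scene","top"):
        L=bot.spot_point(c,n)
        for q in L[:2]: print(n,c,np.round(q["uv"],1),round(q["confidence"],2),np.round(atz(ray(c,q["uv"]),z),4))
        if L:r[c]=ray(c,L[0]["uv"])
    if len(r)==2: print("  tri",np.round(tri(list(r.values())),4))
o=bot.get_obs();print(o["clock"],o["eef_pos"],o["tool_rot"],o["grip_width"])
E
```

```text
hub scene [313.8 227.5] 0.97 [ 0.5624 -0.097   0.022 ]
hub top [368.8 252.3] 0.59 [ 0.562  -0.1061  0.022 ]
  tri [ 0.5604 -0.1046  0.0178]
mid_hole scene [353.7 219.5] 0.69 [ 0.4572 -0.0681  0.022 ]
mid_hole top [364.1 295.8] 0.63 [ 0.4448 -0.0955  0.022 ]
  tri [ 0.442  -0.0929  0.0048]
knob scene [350.3 193. ] 0.42 [ 0.4515 -0.0934  0.086 ]
knob top [363.5 294. ] 0.5 [ 0.4457 -0.0899  0.086 ]
  tri [ 0.4482 -0.0922  0.0849]
peg_top scene [343.7 191.6] 0.53 [ 0.4191 -0.1579  0.051 ]
peg_top top [364.6 293.3] 0.57 [ 0.4497 -0.0949  0.051 ]
peg_top top [390.2 303.5] 0.45 [ 0.4251 -0.162   0.051 ]
  tri [ 0.455  -0.0996  0.0867]
0.5 [0.11096595 0.4875074  0.22026248] [ 1.11659237e-01  9.93746553e-01 -4.58131597e-05  1.28002881e-05] 0.08535564383452861
```

View pics/s.png

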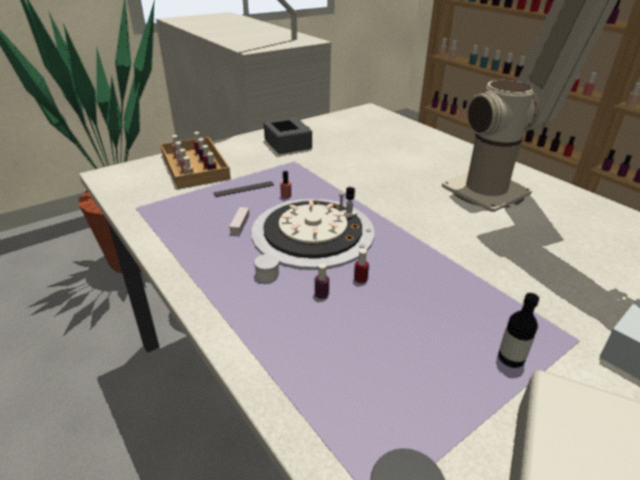

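View pics/t.png

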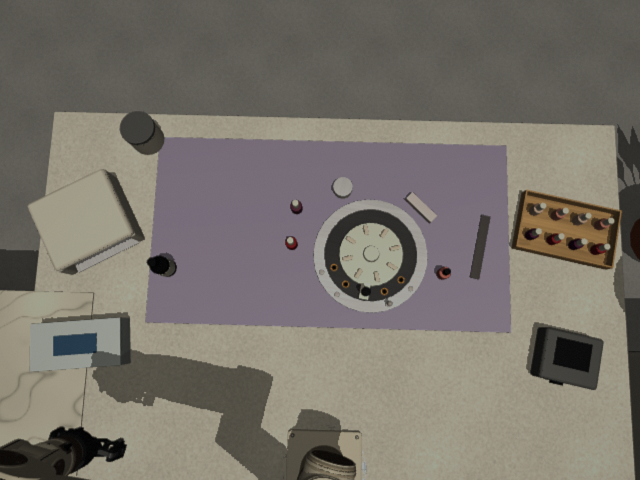

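The knob is at top-view (365,293) and the peg at (390,303), just outside the +30° hole at (385,291). So the wheel has to turn anticlockwise, +0.524. The salmon bottle at (445,273) stands clear. I'll move over the stand for a closer look.

```bash
python3 -m inch '[330,-580,20,0,0,0,100,330,-580,20,0,0,0,100,330,-580,20,0,0,0,100,330,-580,20,0,0,0,100,330,-580,20,0,0,0,100,330,-580,20,0,0,0,100,330,-580,20,0,0,0,100,330,-580,20,0,0,0,100]'; python3 -c "
from h import *
print(bot.camera_info('wrist'))"
```

```text
clock: 1.17
eef_pos: [0.2762, 0.1962, 0.2307]
tool_rot: [0.111, 0.994, 0.0, 0.001]
ft_force: [1.3, -0.1, -0.7]
grip_width: 0.0854
grasp_force: 0.0
{'intrinsics': array([[334.91371881,   0.        , 317.12783675],
       [  0.        , 334.91371881, 236.82093728],
       [  0.        ,   0.        ,   1.        ]]), 'hand_eye': array([[ 9.92282519e-04, -9.57043057e-01, -2.89944137e-01,
         7.39426075e-02],
       [ 9.99999371e-01,  7.97794932e-04,  7.88971958e-04,
        -3.44229632e-04],
       [-5.23764172e-04, -2.89944737e-01,  9.57043246e-01,
        -1.52978931e-01],
       [ 0.00000000e+00,  0.00000000e+00,  0.00000000e+00,
         1.00000000e+00]])}
```

```bash
python3 -m inch '[140,-290,20,0,0,0,100,140,-290,20,0,0,0,100,140,-290,20,0,0,0,100,140,-290,20,0,0,0,100,140,-290,20,0,0,0,100,140,-290,20,0,0,0,100,140,-290,20,0,0,0,100,140,-290,20,0,0,0,100]'
cat >> h.py <<'E'
from scipy.spatial.transform import Rotation as Ro
def wpose():
    o=bot.get_obs();i=bot.camera_info("wrist");T=np.eye(4);T[:3,:3]=Ro.from_quat(o["tool_rot"]).as_matrix();T[:3,3]=o["eef_pos"]
    return T@np.array(i["hand_eye"]),np.array(i["intrinsics"])
def wray(W,uv):
    X,K=W; return X[:3,3],X[:3,:3]@np.linalg.inv(K)@[uv[0],uv[1],1]
def look(name):
    W=wpose();a=bot.camera("wrist");cv2.imwrite("pics/%s.png"%name,a);R={}
    for n,z in [("hub",.022),("mid_hole",.022),("knob",.086),("peg_top",.051)]:
        for q in bot.spot_point("wrist",n)[:2]:
            r=wray(W,q["uv"]);R.setdefault(n,r);print(n,np.round(q["uv"],1),round(q["confidence"],2),np.round(atz(r,z),4))
    np.save("pics/%s.npy"%name,{k:[v[0],v[1]] for k,v in R.items()},allow_pickle=True)
    o=bot.get_obs();print(o["clock"],np.round(o["eef_pos"],4),np.round(o["tool_rot"],4),o["ft_force"],o["grip_width"])
E
python3 -c "
from h import *
look('w1')"
```

```text
clock: 1.83
eef_pos: [0.4168, -0.0953, 0.2507]
tool_rot: [0.113, 0.994, -0.0, 0.001]
ft_force: [0.1, 0.5, 0.3]
grip_width: 0.0851
grasp_force: 0.0
hub [326.  312.4] 0.59 [ 0.5588 -0.1164  0.022 ]
hub [261.6 229.6] 0.48 [ 0.4344 -0.1669  0.022 ]
mid_hole [323.3 231.1] 0.69 [ 0.4525 -0.0961  0.022 ]
knob [325.7 249.9] 0.65 [ 0.454  -0.0952  0.086 ]
knob [127.9 364.4] 0.46 [ 0.5371 -0.3408  0.086 ]
peg_top [258.6 231.5] 0.69 [ 0.4289 -0.164   0.051 ]
2.0833 [ 0.4152 -0.0918  0.25  ] [ 1.119e-01  9.937e-01  3.000e-04 -6.000e-04] [ 0.03662683  0.26600685 -0.26108226] 0.085450678168736
```

View pics/w1.png

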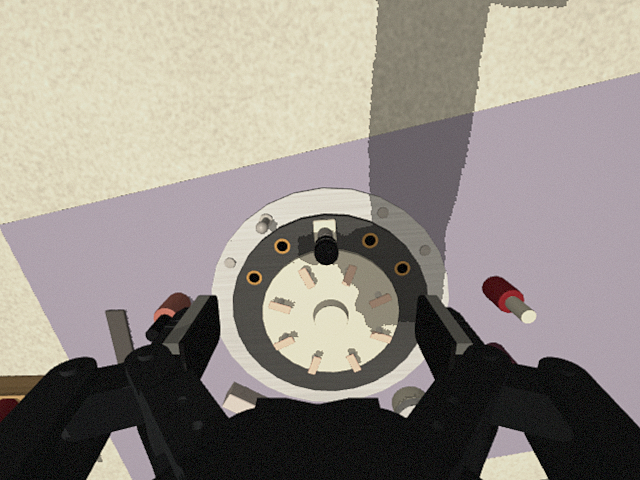

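The wrist view shows the knob at (326,248), free holes at (282,246), (254,277), (370,240), (402,268), and the peg ball at (263,222) outside the +30° hole. I'll fit the stand pose from the holes.

Run:
```python
from h import *
from scipy.optimize import least_squares
T=np.eye(4);T[:3,:3]=Ro.from_quat([.1119,.9937,.0003,-.0006]).as_matrix();T[:3,3]=[.4155,-.0925,.2502]
W=(T@np.array(bot.camera_info("wrist")["hand_eye"]),np.array(bot.camera_info("wrist")["intrinsics"]))
uv=[(282,246),(254,277.5),(370,240.5),(402,268.5)];an=np.radians([30,60,-30,-60])
def mod(p): 
    a=np.pi+p[2]+an; return np.c_[p[0]+.105*np.cos(a),p[1]+.105*np.sin(a)]
def f(p): 
    h=np.array([atz(wray(W,u),p[3])[:2] for u in uv]); return (mod(p)-h).ravel()
s=least_squares(f,[.56,-.1,0,.022]);p=s.x;print(p,s.fun*1e3)
def at(r,a):return np.round([p[0]+r*np.cos(np.pi+p[2]+a),p[1]+r*np.sin(np.pi+p[2]+a)],4)
print("pin0",at(.105,0),"pin1",at(.105,np.pi/6),"peg",at(.14,np.pi/6))
R=wray(W,(326,249));print("knob",atz(R,.086),"peg",atz(wray(W,(263,222)),.049))
for c in("top","scene"): 
    q=bot.get_obs()
q=ray("top",(363.5,294.));print("tri wrist+scene",tri([R,ray("scene",(350.3,193))]),"3",tri([R,q,ray("scene",(350.3,193))]))
```

```text
[ 0.55539229 -0.10742179 -0.15806055  0.02290191] [ 0.00677409  0.09116541 -0.00065481 -0.05275673 -0.01449271 -0.08339193
  0.00837343  0.04498325]
pin0 [ 0.4517 -0.0909] pin1 [ 0.4573 -0.145 ] peg [ 0.4246 -0.1575]
knob [ 0.45126406 -0.0915483   0.086     ] peg [ 0.4182353  -0.15362206  0.049     ]
tri wrist+scene [ 0.45167979 -0.09208863  0.08635828] 3 [ 0.44942962 -0.09155988  0.08627368]
```

```bash
python3 -m inch '[10,0,-30,0,0,0,100,25,0,-60,0,0,0,100,36,0,-90,0,0,0,100,36,0,-100,0,0,0,100,36,0,-100,0,0,0,100,36,0,-100,0,0,0,100]'; python3 -c "
from h import *
look('w2')
R=np.load('pics/w2.npy',allow_pickle=True).item();Q=np.load('pics/w1.npy',allow_pickle=True).item()
for n in('knob','peg_top'):
  if n in R: print(n,tri([R[n],Q[n]]))"
```

```text
clock: 2.58
eef_pos: [0.4508, -0.0906, 0.1501]
tool_rot: [0.11, 0.994, 0.0, -0.001]
ft_force: [0.2, 0.2, 0.1]
grip_width: 0.0852
grasp_force: 0.0
hub [321.9 335.7] 0.57 [ 0.5595 -0.1103  0.022 ]
mid_hole [311.9 229.9] 0.59 [ 0.4543 -0.0961  0.022 ]
knob [312.4 253.1] 0.89 [ 0.4534 -0.0946  0.086 ]
peg_top [220.8 227. ] 0.79 [ 0.4287 -0.1627  0.051 ]
2.8333 [ 0.4525 -0.092   0.1518] [ 1.115e-01  9.938e-01 -1.000e-04  1.500e-03] [ 0.22650241  0.05566503 -1.19016355] 0.08544480503639584
knob [ 0.45798162 -0.09579379  0.07357552]
peg_top [ 0.43090893 -0.16619281  0.04138932]
```

View pics/w2.png

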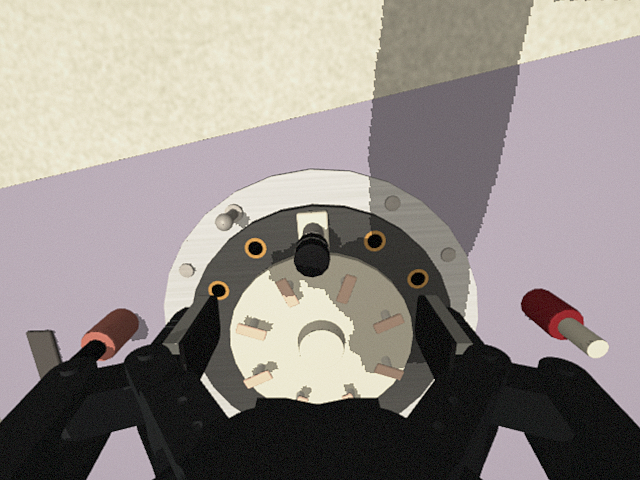

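The nearer view shows the knob at (312,255), holes at (255,248), (218,291), (375,241), (418,279), and the peg ball at (225,220). I'll refit with both views.

Run:
```python
from h import *
from scipy.optimize import least_squares
W=wpose();X=W[0]
o=bot.get_obs();print(o["eef_pos"])
uv=[(255,248),(218,291),(375,241),(418,279)];an=np.radians([30,60,-30,-60])
def f(p):
    a=np.pi+p[2]+an; m=np.c_[p[0]+.105*np.cos(a),p[1]+.105*np.sin(a)]
    return (m-np.array([atz(wray(W,u),p[3])[:2] for u in uv])).ravel()
s=least_squares(f,[.56,-.1,0,.022]);p=s.x;print(p,s.fun*1e3)
def at(r,a):return np.round([p[0]+r*np.cos(np.pi+p[2]+a),p[1]+r*np.sin(np.pi+p[2]+a)],4)
print("pin0",at(.105,0),"pin1",at(.105,np.pi/6));print("knob",atz(wray(W,(312,255)),.086))
```

```text
[ 0.45253346 -0.09197971  0.15181959]
[ 0.55920862 -0.11240914 -0.15846178  0.02698738] [ 0.29600023 -0.15155079 -0.28292728  0.06762183  0.01275667 -0.06891063
 -0.02582962  0.15283959]
pin0 [ 0.4555 -0.0958] pin1 [ 0.4611 -0.1499]
knob [ 0.4573065  -0.09686122  0.086     ]
```

```bash
python3 -m inch '[2,-2,-30,0,0,0,100,2,-2,-55,0,0,0,100,2,-2,-61,0,0,0,100,2,-2,-61,0,0,0,100,2,-2,-61,0,0,0,60,2,-2,-61,0,0,0,50]'; python3 -m inch '[0,0,0,0,0,0,10,0,0,0,0,0,0,10,0,0,0,0,0,0,10,0,0,0,0,0,0,10,0,0,0,0,0,0,10,0,0,0,0,0,0,10]'
```

```text
clock: 3.33
eef_pos: [0.455, -0.0944, 0.0909]
tool_rot: [0.112, 0.994, -0.0, 0.001]
ft_force: [0.1, -0.0, -0.1]
grip_width: 0.0639
grasp_force: 0.0
clock: 3.83
eef_pos: [0.4553, -0.0944, 0.0912]
tool_rot: [0.112, 0.994, -0.0, 0.002]
ft_force: [-1.3, 0.1, 8.2]
grip_width: 0.0085
grasp_force: 4.3
```

```bash
python3 -c "
from h import *
a=bot.camera('wrist');cv2.imwrite('pics/w3.png',a)
o=bot.get_obs();print(o['clock'],o['eef_pos'],o['ft_force'],o['grip_width'],o['grasp_force'])"
```

```text
3.8833 [ 0.455323   -0.09438317  0.09122304] [-1.1900012   0.53455625  9.14348969] 0.008759502969905205 4.317051886464469
```

View pics/w3.png

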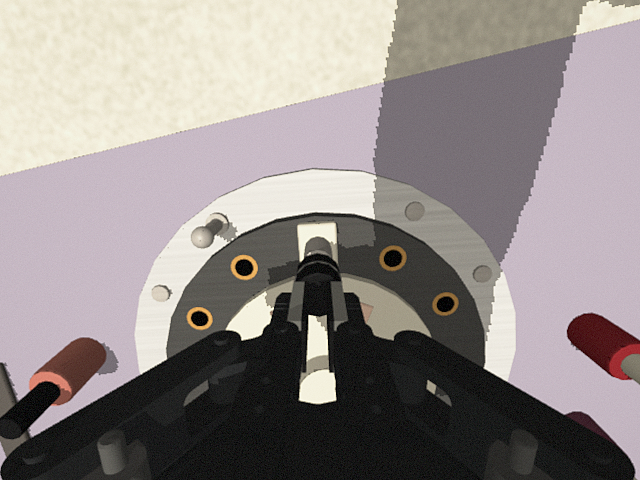

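```bash
python3 -c "
import cv2
a=cv2.imread('pics/w3.png');cv2.imwrite('pics/w3c.png',cv2.convertScaleAbs(cv2.resize(a[215:375,220:420],None,fx=3.7,fy=3.7,interpolation=cv2.INTER_CUBIC),alpha=2.5,beta=20))"
```

```text
(no output)
```

View pics/w3c.png

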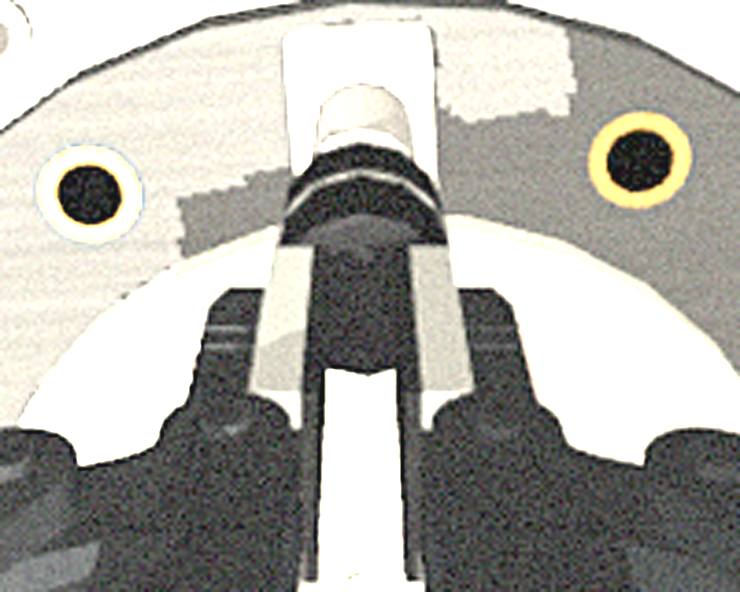

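Run:
```python
from h import *
X,K=wpose();o=bot.get_obs();R=Ro.from_quat(o["tool_rot"]).as_matrix();t=o["eef_pos"]
def pr(p):
    q=np.linalg.inv(X)@np.r_[p,1];q=K@q[:3];return np.round((q[:2]/q[2]-[220,215])*3.7)
for z in(.072,.086,.1): print(z,[list(pr(np.array([.4545,-.094,z])+d)) for d in np.array([[-.012,0,0],[.012,0,0],[0,.012,0],[0,-.012,0]])])
for c in [(.011,.0045,.022),(.011,-.0045,.022),(-.011,.0045,.022),(.011,.0045,.003),(.011,.0045,-.018),(.011,-.0045,-.018)]: print(c,pr(R@np.array(c)+t))
print(pr(np.array([.402,-.1,.022])))
uv=[(244,267.5),(199,318.5),(393,258),(445,303.5)]
for u in uv: print(atz(wray((X,K),u),.022))
```

```text
0.072 [[np.float64(344.0), np.float64(140.0)], [np.float64(379.0), np.float64(284.0)], [np.float64(440.0), np.float64(197.0)], [np.float64(284.0), np.float64(230.0)]]
0.086 [[np.float64(343.0), np.float64(175.0)], [np.float64(381.0), np.float64(329.0)], [np.float64(447.0), np.float64(236.0)], [np.float64(278.0), np.float64(271.0)]]
0.1 [[np.float64(341.0), np.float64(216.0)], [np.float64(383.0), np.float64(380.0)], [np.float64(454.0), np.float64(281.0)], [np.float64(272.0), np.float64(318.0)]]
(0.011, 0.0045, 0.022) [391. 144.]
(0.011, -0.0045, 0.022) [331. 144.]
(-0.011, 0.0045, 0.022) [389. 278.]
(0.011, 0.0045, 0.003) [394. 192.]
(0.011, 0.0045, -0.018) [399. 258.]
(0.011, -0.0045, -0.018) [323. 258.]
[ 263. -159.]
[ 0.45987949 -0.14903899  0.022     ]
[ 0.49195031 -0.1935714   0.022     ]
[ 0.47623176 -0.04427119  0.022     ]
[ 0.52022047 -0.01240898  0.022     ]
```

The fingertips look to be resting on top of the knob: vertical force is +9 N, and in the picture the tips lie over the knob's top face. So the tips sit about 30 mm farther back than the text says. I'll open, go lower and look before closing.

```bash
python3 -m inch '[0,0,2,0,0,0,90,0,0,2,0,0,0,90,0,0,2,0,0,0,90,0,0,2,0,0,0,90,0,0,-8,0,0,0,90,0,0,-18,0,0,0,90,0,0,-26,0,0,0,90,0,0,-26,0,0,0,90]'; python3 -c "
from h import *
a=bot.camera('wrist');cv2.imwrite('pics/w4.png',a)"
```

```text
clock: 4.55
eef_pos: [0.4521, -0.0937, 0.0614]
tool_rot: [0.112, 0.994, 0.0, -0.002]
ft_force: [0.3, -0.0, -0.6]
grip_width: 0.0767
grasp_force: 0.0
```

View pics/w4.png

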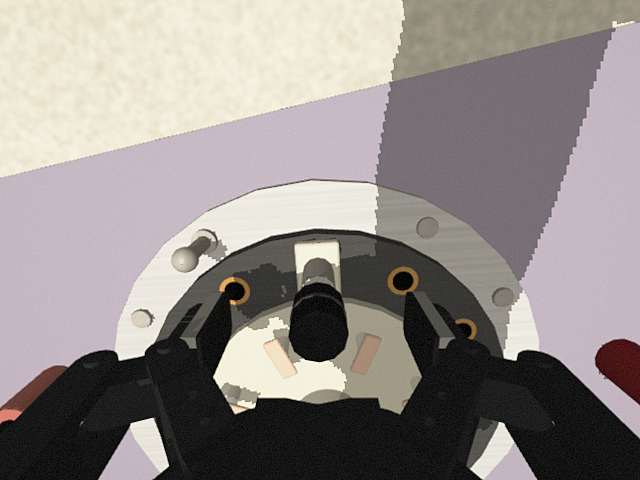

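The tips now stand level with the knob top (gap 230–406, row 293) and the knob top is centred at (318,332), so they're well aligned sideways. I'll go 10 mm lower and close.

```bash
python3 -m inch '[1,0,-10,0,0,0,60,1,0,-10,0,0,0,50,1,0,-10,0,0,0,0,1,0,-10,0,0,0,0,1,0,-10,0,0,0,0,1,0,-10,0,0,0,0,1,0,-10,0,0,0,0,1,0,-10,0,0,0,0]'
```

```text
clock: 5.27
eef_pos: [0.4549, -0.0941, 0.0536]
tool_rot: [0.112, 0.994, -0.0, 0.0]
ft_force: [-0.8, 0.2, 2.2]
grip_width: 0.0228
grasp_force: 58.6
```

The knob is gripped, at 23 mm wide and 59 N. Now I'll lift it.

```bash
python3 -m inch '[0,0,5,0,0,0,0,0,0,9,0,0,0,0,0,0,13,0,0,0,0,0,0,13,0,0,0,0,0,0,13,0,0,0,0]'
```

```text
clock: 5.68
eef_pos: [0.4548, -0.0941, 0.0661]
tool_rot: [0.112, 0.994, -0.0, 0.0]
ft_force: [3.3, -0.4, -9.8]
grip_width: 0.0229
grasp_force: 59.1
```

```bash
python3 -m inch '[-0.9,-6.8,0,0,0,0.065,0,-1.3,-13.6,0,0,0,0.131,0,-1.2,-20.5,0,0,0,0.196,0,-0.7,-27.4,0,0,0,0.262,0]';python3 -m inch '[0.9,-6.8,0,0,0,0.065,0,2.3,-13.5,0,0,0,0.131,0,4.1,-20.1,0,0,0,0.196,0,6.3,-26.6,0,0,0,0.262,0,6.3,-26.6,0,0,0,0.262,0,6.3,-26.6,0,0,0,0.262,0]'; python3 -c "
from h import *
look('w5')"
```

```text
clock: 6.02
eef_pos: [0.4539, -0.1213, 0.0658]
tool_rot: [-0.021, 1.0, 0.001, -0.0]
ft_force: [3.2, 0.4, -9.5]
grip_width: 0.0227
grasp_force: 59.1
clock: 6.52
eef_pos: [0.4601, -0.1475, 0.0657]
tool_rot: [-0.149, 0.989, 0.001, -0.0]
ft_force: [3.4, 1.3, -9.4]
grip_width: 0.0226
grasp_force: 59.2
hub [325.8 395.3] 0.65 [ 0.5579 -0.111   0.022 ]
mid_hole [400.2 274.1] 0.55 [ 0.4544 -0.0941  0.022 ]
knob [317.7 325.3] 0.96 [ 0.4675 -0.1453  0.086 ]
peg_top [310.6 214.5] 0.6 [ 0.4275 -0.1613  0.051 ]
6.7667 [ 0.4601 -0.1475  0.0661] [-1.494e-01  9.888e-01  3.000e-04 -2.000e-04] [  2.98855948   1.83685618 -10.21023941] 0.022718492327502764
```

View pics/w5.png

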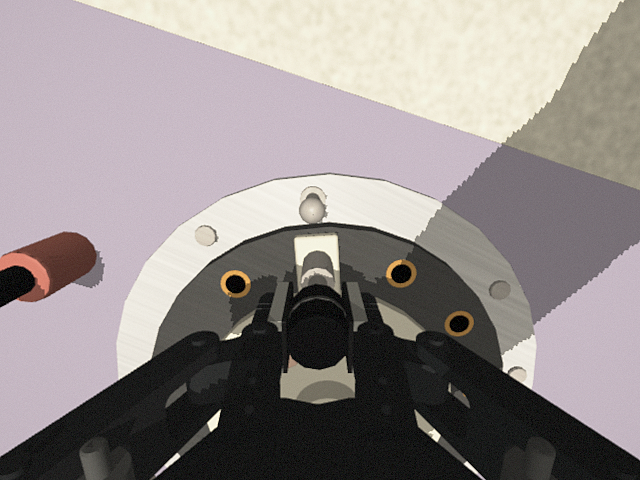

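The wheel has turned: the arm lies below the peg (313,205), and the neighbouring holes are at (235,284), (401,273), (459,323). I'll check the angle.

Run:
```python
from h import *
from scipy.optimize import least_squares
W=wpose();uv=[(235,284),(401,273),(459,323)];an=np.radians([60,0,-30])
def mk(an,r=.105): return lambda p:np.c_[p[0]+r*np.cos(np.pi+p[2]+an),p[1]+r*np.sin(np.pi+p[2]+an)]
h=np.array([atz(wray(W,u),.022)[:2] for u in uv])
s=least_squares(lambda p:(mk(an)(p)-h).ravel(),[.56,-.1,-.16]);p=s.x
print(p,s.fun*1e3,"target",mk(np.array([np.pi/6]))(p))
for u,z in [((317.5,337),.113),((317,237),.037),((317.5,265),.06)]:
    q=atz(wray(W,u),z);print(q,"angle",np.arctan2(-(q[1]-p[1]),-(q[0]-p[0]))-p[2])
e=bot.get_obs()["eef_pos"];print(e,np.arctan2(-(e[1]-p[1]),-(e[0]-p[0]))-p[2])
```

```text
[ 0.55766619 -0.10998946 -0.15212937] [-0.25119196  0.99237569  0.30203337 -0.27070327 -0.05084141 -0.72167243] target [[ 0.45982771 -0.14810289]]
[ 0.45647129 -0.14881701  0.113     ] angle 0.5184974629147636
[ 0.4421846  -0.15332369  0.037     ] angle 0.5111174504428377
[ 0.44968819 -0.15076406  0.06      ] angle 0.5131946528119222
[ 0.46006225 -0.14753277  0.06614942] 0.5193329118523948
```

Within about 1 mm of the hole, inside the 3 mm capture range. I'll lower with the spring.

```bash
python3 -m inch '[0,0,-3,0,0,0,0,0,0,-6,0,0,0,0,0,0,-9,0,0,0,0,0,0,-12,0,0,0,0,0,0,-12,0,0,0,0,0,0,-12,0,0,0,0]'
```

```text
clock: 7.27
eef_pos: [0.4602, -0.1478, 0.0542]
tool_rot: [-0.15, 0.989, 0.0, -0.0]
ft_force: [1.8, 2.1, -6.4]
grip_width: 0.0227
grasp_force: 59.6
```

The force has fallen to 6.4 N, so the pin is in the hole. I'll release and back off upward.

```bash
python3 -m inch '[0,0,0,0,0,0,60,0,0,0,0,0,0,90,0,0,0,0,0,0,90,0,0,0,0,0,0,90,0,0,0,0,0,0,90,0,0,0,0,0,0,90]';python3 -m inch '[0,0,15,0,0,0,90,0,0,45,0,0,0,90,0,0,75,0,0,0,90,0,0,100,0,0,0,90,0,0,100,0,0,0,90,0,0,100,0,0,0,90]'; python3 -c "
from h import *
look('w6')
s=cv2.resize(bot.camera('scene')[160:280,230:400],None,fx=2,fy=2);a=cv2.imread('pics/w6.png');a[:240,:340]=s;cv2.imwrite('pics/w6.png',a)
W=wpose()"
```

```text
clock: 7.77
eef_pos: [0.4605, -0.1483, 0.0546]
tool_rot: [-0.149, 0.989, -0.0, 0.0]
ft_force: [-0.3, -0.0, 0.3]
grip_width: 0.0769
grasp_force: 0.0
clock: 8.27
eef_pos: [0.4617, -0.1486, 0.156]
tool_rot: [-0.149, 0.989, -0.001, 0.002]
ft_force: [0.6, 0.2, -0.6]
grip_width: 0.0768
grasp_force: 0.0
hub [326.2 324.6] 0.87 [ 0.5574 -0.11    0.022 ]
hub [147.5 219.8] 0.55 [ 0.504  -0.2926  0.022 ]
mid_hole [378.8 231.8] 0.95 [ 0.4538 -0.0939  0.022 ]
mid_hole [319.  242.3] 0.59 [ 0.479  -0.1419  0.022 ]
knob [318.3 242.3] 0.79 [ 0.4594 -0.1488  0.086 ]
knob [325.3 314.5] 0.61 [ 0.5121 -0.1268  0.086 ]
peg_top [317.1 187.8] 0.8 [ 0.4283 -0.1593  0.051 ]
8.5167 [ 0.4593 -0.1477  0.1528] [-1.495e-01  9.888e-01  7.000e-04 -1.400e-03] [-0.33206531 -0.16227283 -0.37079616] 0.07681554071280723
```

View pics/w6.png

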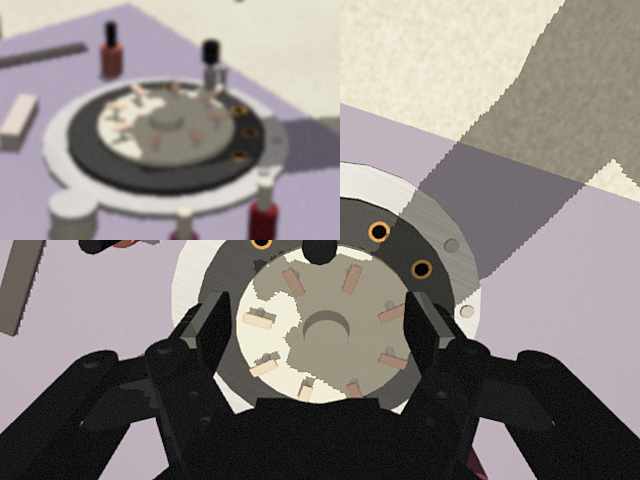

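The pin stands in the hole beside the peg, the middle hole at (379,232) is free, and the bystanders haven't moved. I'll hand it in.

```bash
python3 -c "
from workcell import bot
print(bot.job_done())"
```

```text
the job is handed in; nothing more can be done
None
```

I turned the wheel +30° to the hole next to the peg and released the pin there. By the spring force and the last pictures it is fully home. The bottles and other things looked undisturbed, and I handed the job in at about 8.5 s with the gripper clear; no verdict came back.

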